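Stopper the camping jug

ROBOT

A 6-joint arm with a two-finger parallel gripper is mounted at the origin on the work surface. World frame = base frame: x ahead of the robot, y to its left, z up, the work surface at z = 0. Lengths are in m, angles in rad, forces in N, time in s.
With the tool pointing down it reaches from about 0.4 to 0.825 m from the base axis. Payload 7 kg.
Tool frame: the origin (TCP) lies midway between the tips of the shut fingers; the grasp point (between the pads) lies 19 mm behind it (r.grip_depth is the distance from the TCP to the grasp point, in m); y points along the fingers, z is the direction in which the jaws open and shut, and the axes are right-handed (so a half turn about y gives the same grasp; the last joint's range is limited). The gripper opens to 88 mm and grips with 3 to 60 N. Pads are 19 mm wide; open, the fingers measure 130 mm over their backs; the gripper's body (78 mm by 193 mm) begins 47 mm behind the grasp point.
Start: joints at [-0.92, 0.359, 0.012, 0, -1.224, -0.288], TCP at [0.24, -0.631, 0.227] pointing down, gripper open.
Joint ranges: [-3.07, 3.07], [-1.43, 2.12], [-1.02, 1.25], [-3.03, 1.67], [-3.05, -0], [-3.03, 3.03]. Speed limits (rad/s): [2.39, 2.39, 3.01, 3.14, 3.14, 3.14].

INTERFACE

Orientations are given as [roll, pitch, yaw] about the fixed x, y, z axes, in that order (R = Rz(yaw) Ry(pitch) Rx(roll)).
In Python, from station import r gives the robot as it stands.
- The arm moves only by the tool servo_tool, never from a script. Its argument "commands" is text: rows parted by semicolons, each of 7 numbers parted by spaces: the shift along the tool's x, y, z in cm, then the turn, a rotation vector about the tool's x, y, z in rad, then the finger opening in cm, from 0 to 8.76. A call has 1 to 12 rows; each row is the pose to reach, as a shift and turn from the pose commanded when the call began, along the tool's axes at that moment; what a row does not reach only later rows make up. A row lasts 1/12 s, in which the tool goes at most 41.7 mm and 7.16 degrees, less where a joint would pass 70% of its speed; a pose out of reach is approached as far as the arm can. A call with a gripper value outside its range is refused whole. The fingers move at their own pace and stop on an object; the grip force is fixed at half the most. Time passes only in rows, so rows that repeat a pose let the fingers close. It gives the time, the measured TCP pose, the force and the opening at its end, in the units of the state.
- r.get_state(): the state, without advancing time (a new reading comes with each control period).
- r.snapshot(name): name is "scene" or "side" or "wrist"; returns the picture (420x560x3 uint8, red, green, blue); there is no depth.
- r.get_calibration(name): a dict with "K" (3x3 intrinsics, pixels), "pose" (4x4, takes a point from camera to world coordinates); the wrist camera has in their place "mount" (4x4, takes a point from camera to tool coordinates, whose origin is the TCP and whose axes are the tool frame's). Camera axes: x right, y up, looking along -z (the intrinsics and any distortion apply to the point x, -y, -z); pixel columns grow to the right and rows downward; lengths in m; the calibration is good to about 2 mm. A picture is of the moment at which its call begins: read the wrist's pose just before it. get_calibration takes no time and is no camera call.
- r.close_job(): hands the job in, once; it reports no verdict.
The state is a dict: "time": time; "qpos": joint angles; "joint_velocities": joint speeds; "joint_torque": joint torques, N m; "tcp_pos": TCP position; "tool_rot": TCP orientation; "wrist_force": force on the tool from outside, world axes, zero at the start; "wrist_torque": the same for the moment, N m; "grip_width": opening from 0.0 (shut) to 1.0 (fully open).
Only numpy, scipy, OpenCV 4.12 (cv2) and the standard library are available. Lean on these libraries where they do the work, as an engineer would, in place of code of your own. Each camera call takes 0.05 s, during which the arm holds its last target.

TASK

The insulated steel jug on the workbench has been left open. Take the larger of the two stoppers by its knob, lower it point-down into the jug's neck and let go only once it is in, so that it ends fully home with its flange resting on the rim. Leave the jug standing upright about where it is, and do not disturb the smaller stopper.

Things in the scene. Friction and masses are not known exactly. Their poses are not given: they have to be found in the camera images.
- stopper_centre (a point): Larger stopper, loose, 90 g, upright: its centre, half-way up; z to the knob. 78 mm high: dark tapered plug (34 mm high, diameter 34 mm at the foot, 46 at the top), grey flange (diameter 70, 8 thick, underside 5 mm below this point), black upright round knob (diameter 26, from 3 to 39 mm above this point; grasp about 26 above). Fully home, this point is 5 mm above the jug's rim.
- jug_mouth (a point): Centre of the jug's open mouth, at rim height; z up. Loose steel jug, 1.4 kg, 165 mm tall; body diameter 112 mm, sloping shoulder 105 to 128 mm up, then a straight round neck, diameter 68 outside and 56 inside, open into the hollow jug. A black loop handle below the shoulder reaches 98 mm from the axis on this point's +x side.
- small_stopper_centre (a point): Smaller stopper, to be left alone: its centre, half-way up. Same shape, loose and upright, but 60 mm high, flange diameter 40 mm, knob diameter 18 mm; it would fall through the jug's neck. The two stoppers stand either way round, at least 110 mm apart.

How it is judged:
By the outcome, as a careful person would: the job done as asked, in the order asked, and still so for the second after the job is handed in, with the robot touching nothing.
It also fails if it takes over 43 s, if anything falls off the work surface, if the arm or the gripper's body presses on something with over 40 N, if the wrist force passes 120 N, or if a joint passes its speed limit or range.

## Working session

There is one attempt and no reset: what is moved stays moved. The work goes in short steps, Python scripts to look and compute and a tool call to move; the robot and the scene stay as the last step left them, time stands still between calls to the robot, and variables do not carry over. Pictures are saved under pics/ and viewed, and the job is handed in when it is done.

Besides the shell and the picture viewer there is one more tool, called after "Request:" by a JSON object that holds its "api" and its "payload", one argument or row to a line. servo_tool: Moves the arm, as the interface text tells. Its arguments: {"type":"object","properties":{"commands":{"type":"string"}},"required":["commands"]}

```bash
mkdir -p pics; ls
python3 - <<'E'
from station import r
import cv2
import numpy as np
np.set_printoptions(precision=4,suppress=True)
s=r.get_state();print(s)
for n in("scene","side","wrist"):
    im=r.snapshot(n);cv2.imwrite(f"pics/{n}0.png",im[:,:,::-1]);print(n,r.get_calibration(n))
print(r.grip_depth)
E
```

```text
pics
{'time': 0.0, 'qpos': array([-0.9199,  0.3594,  0.0111, -0.0004, -1.2241, -0.2881]), 'joint_velocities': array([-0.0002,  0.001 ,  0.0006,  0.0013,  0.0002,  0.0008]), 'joint_torque': array([  0.    , -58.2723,  29.305 ,   6.997 ,   0.0069,  -0.0002]), 'tcp_pos': array([ 0.2393, -0.6306,  0.2256]), 'tool_rot': array([-1.5691,  0.0001,  0.3627]), 'wrist_force': array([-0.5444, -0.3389, -0.4824]), 'wrist_torque': array([-0.0027, -0.0388, -0.0035]), 'grip_width': 1.0019763849428722}
scene {'K': array([[445.8662,   0.    , 279.9805],
       [  0.    , 445.8662, 212.8071],
       [  0.    ,   0.    ,   1.    ]]), 'pose': array([[-0.1505, -0.8438,  0.5151,  0.9269],
       [ 0.9886, -0.128 ,  0.0792,  0.1114],
       [-0.0009,  0.5212,  0.8534,  0.8079],
       [ 0.    ,  0.    ,  0.    ,  1.    ]])}
side {'K': array([[386.98  ,   0.    , 280.7791],
       [  0.    , 386.98  , 213.7883],
       [  0.    ,   0.    ,   1.    ]]), 'pose': array([[ 0.9901,  0.0793, -0.116 ,  0.4522],
       [-0.1402,  0.4981, -0.8557, -0.5082],
       [-0.0101,  0.8635,  0.5042,  0.4531],
       [ 0.    ,  0.    ,  0.    ,  1.    ]])}
wrist {'K': array([[343.6783,   0.    , 277.455 ],
       [  0.    , 343.6783, 210.5795],
       [  0.    ,   0.    ,   1.    ]]), 'mount': array([[ 0.0004, -0.9648, -0.2629, -0.0704],
       [ 0.0008,  0.2629, -0.9648, -0.1582],
       [ 1.    ,  0.0002,  0.0009,  0.    ],
       [ 0.    ,  0.    ,  0.    ,  1.    ]])}
0.0188
```

View pics/scene0.png

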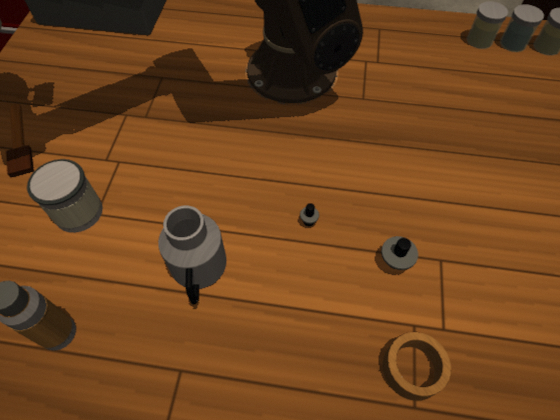

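View pics/side0.png

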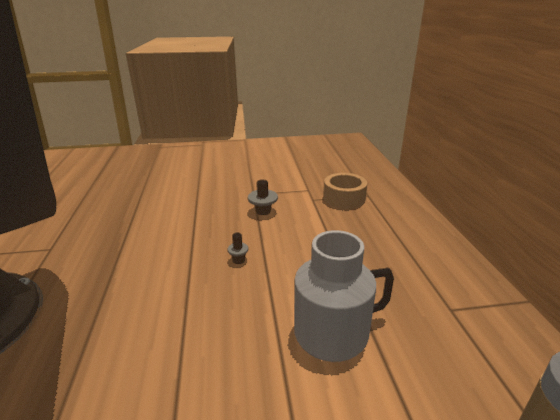

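View pics/wrist0.png

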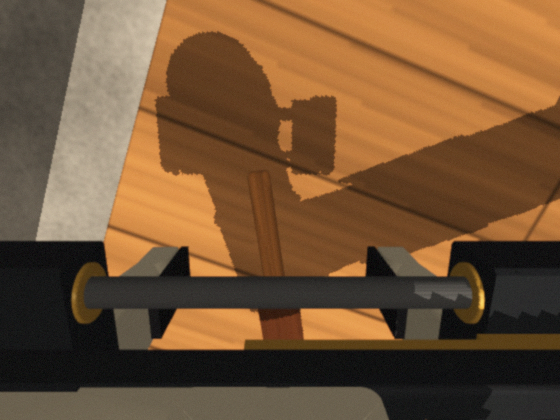

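The scene camera shows the jug mouth near (185,226), the small stopper near (309,214) and the larger one near (400,254). The side camera shows the same three at about (338,249), (238,250) and (263,197). I'll enlarge these areas.

Run:
```python
import cv2,numpy as np
a=cv2.imread('pics/scene0.png');b=cv2.imread('pics/side0.png')
def c(im,x,y,w,h,k):
    return cv2.resize(im[y:y+h,x:x+w],None,fx=k,fy=k,interpolation=cv2.INTER_CUBIC)
A=np.hstack([c(a,150,195,80,60,5),c(a,370,225,80,60,5)])
B=np.hstack([c(b,300,225,80,60,5),c(b,225,170,80,60,5)])
cv2.imwrite('pics/crop0.png',cv2.convertScaleAbs(np.vstack([A,B]),alpha=1.5,beta=15))
```

```text
(no output)
```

View pics/crop0.png

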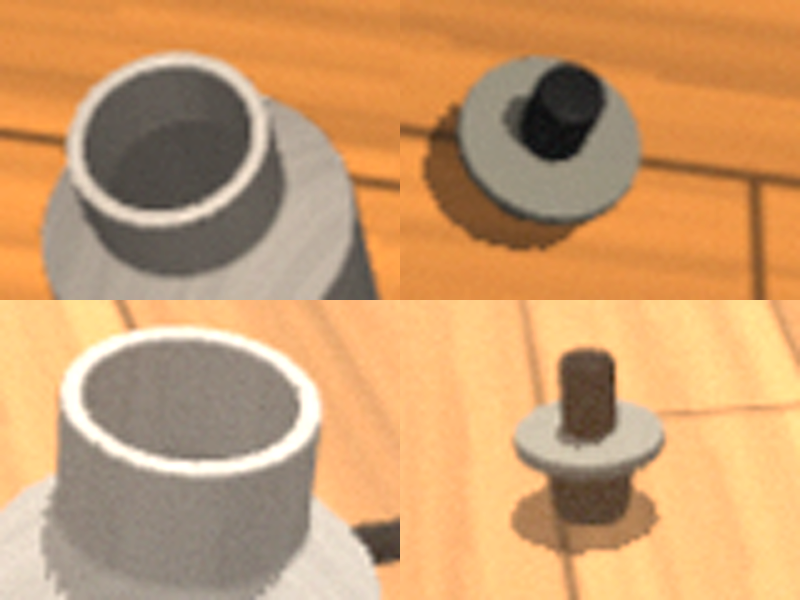

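```bash
cat > h.py <<'E'
import numpy as np
from station import r
np.set_printoptions(precision=4,suppress=True)
from scipy.spatial.transform import Rotation as Ro
def ray(n,u,v,s=None):
    c=r.get_calibration(n);K=c['K']
    d=np.array([(u-K[0,2])/K[0,0],-(v-K[1,2])/K[1,1],-1])
    if n=='wrist':
        T=np.eye(4);T[:3,:3]=Ro.from_euler('xyz',s['tool_rot']).as_matrix();T[:3,3]=s['tcp_pos'];P=T@c['mount']
    else:P=c['pose']
    return P[:3,3],P[:3,:3]@d
def atz(n,u,v,z,s=None):
    o,d=ray(n,u,v,s);return o+d*(z-o[2])/d[2]
def tri(l):
    A=0;b=0
    for o,d in l:
        d=d/np.linalg.norm(d);M=np.eye(3)-np.outer(d,d);A=A+M;b=b+M@o
    return np.linalg.solve(A,b)
E
python3 - <<'E'
from h import *
for nm,z,a,b in (('mouth',.165,(183.4,222.6),(337.8,244.6)),('flange',.042,(399.4,252),(262.4,196.4)),('knob',.078,(404.4,243.2),(262.2,181.8)),('small',.06,(310,207),(237.5,236))):
    print(nm,atz('scene',*a,z),atz('side',*b,z),tri([ray('scene',*a),ray('side',*b)]))
s=r.get_state();print(s['time'],Ro.from_euler('xyz',s['tool_rot']).as_matrix())
# handle direction
print(atz('scene',192,297,.06))
E
```

```text
mouth [ 0.5819 -0.1046  0.165 ] [ 0.5804 -0.1093  0.165 ] [ 0.5811 -0.1056  0.1626]
flange [0.5171 0.279  0.042 ] [0.5163 0.2741 0.042 ] [0.5163 0.2793 0.0396]
knob [0.5168 0.28   0.078 ] [0.5173 0.2757 0.078 ] [0.5169 0.2799 0.0766]
small [0.4532 0.0988 0.06  ] [0.4527 0.0913 0.06  ] [0.4519 0.0984 0.0561]
0.15 [[ 0.9349 -0.0006 -0.3548]
 [ 0.3548  0.0011  0.9349]
 [-0.0002 -1.      0.0013]]
[ 0.6706 -0.0852  0.06  ]
```

Scene and side triangulations agree to about 4 mm: mouth near (0.581, -0.107) and stopper near (0.517, 0.278). I'll move up and over the jug towards the stopper.

Request:
{"api": "servo_tool", "payload": {
  "commands": "0 -5 0 0 0 0 8.76; 0 -6 0 0 0 0 8.76; 40 -6 31 0 0 0 8.76; 40 -6 31 0 0 0 8.76; 40 -6 31 0 0 0 8.76; 40 -6 31 0 0 0 8.76; 40 -6 31 0 0 0 8.76; 40 -6 31 0 0 0 8.76; 40 -6 31 0 0 0 8.76; 40 -6 31 0 0 0 8.76; 40 -6 31 0 0 0 8.76; 40 -6 31 0 0 0 8.76"
}}

```text
time: 1.15
tcp_pos: [0.4573, -0.2736, 0.2867]
tool_rot: [-1.571, -0.0, 0.363]
wrist_force: [2.5, 0.2, -0.4]
grip_width: 0.999
```

Run:
```python
from h import *
s=r.get_state();print(s['time'],s['tcp_pos'],s['tool_rot'],s['qpos'],s['wrist_force'])
R=Ro.from_euler('xyz',s['tool_rot']).as_matrix()
print(R.T@(np.array([.517,.278,.20])-s['tcp_pos'])*100)
```

```text
1.15 [ 0.4573 -0.2736  0.2867] [-1.5708 -0.0003  0.3628] [-0.171   0.0883 -0.2034 -0.0001 -1.2788 -1.037 ] [ 2.4741  0.2279 -0.3996]
[25.1513  8.6718 49.4475]
```

Request:
{"api": "servo_tool", "payload": {
  "commands": "25 0 49.5 0 0 0 8.76; 25 0 49.5 0 0 0 8.76; 25 0 49.5 0 0 0 8.76; 25 0 49.5 0 0 0 8.76; 25 0 49.5 0 0 0 8.76; 25 0 49.5 0 0 0 8.76; 25 0 49.5 0 0 0 8.76; 25 8.5 49.5 0 0 0 8.76; 25 8.5 49.5 0 0 0 8.76; 25 8.5 49.5 0 0 0 8.76; 25 8.5 49.5 0 0 0 8.76; 25 8.5 49.5 0 0 0 8.76"
}}

```text
time: 2.15
tcp_pos: [0.5077, 0.2137, 0.2219]
tool_rot: [-1.571, -0.0, 0.363]
wrist_force: [0.9, -0.6, -0.6]
grip_width: 0.999
```

Run:
```python
from h import *
s=r.get_state();print(s['time'],s['tcp_pos'],s['tool_rot'],s['qpos'],s['wrist_force'])
R=Ro.from_euler('xyz',s['tool_rot']).as_matrix()
print(R.T@(np.array([.517,.278,.20])-s['tcp_pos'])*100)
```

```text
2.15 [0.5077 0.2137 0.2219] [-1.5706 -0.0003  0.3631] [ 0.7539  0.1581 -0.2711 -0.0001 -1.1413 -1.9616] [ 0.9283 -0.5839 -0.5552]
[3.1529 2.1961 5.6833]
```

Request:
{"api": "servo_tool", "payload": {
  "commands": "2 1 3.5 0 0 0 8.76; 3.2 2.2 5.7 0 0 0 8.76; 3.2 2.2 5.7 0 0 0 8.76; 3.2 2.2 5.7 0 0 0 8.76; 3.2 2.2 5.7 0 0 0 8.76; 3.2 2.2 5.7 0 0 0 8.76"
}}

```text
time: 2.65
tcp_pos: [0.5179, 0.2756, 0.201]
tool_rot: [-1.571, -0.0, 0.362]
wrist_force: [0.6, -0.8, -0.6]
grip_width: 0.999
```

Run:
```python
from h import *
import cv2
s=r.get_state();print(s['time'],s['tcp_pos'],s['tool_rot'],s['joint_velocities'])
im=r.snapshot('wrist')[:,:,::-1];cv2.imwrite('pics/w1.png',cv2.convertScaleAbs(im,alpha=1.3,beta=15))
np.save('s1.npy',np.r_[s['tcp_pos'],s['tool_rot']])
```

```text
2.65 [0.5179 0.2756 0.201 ] [-1.5707 -0.0005  0.3622] [-0.0071 -0.0098  0.0008 -0.0005  0.0007 -0.0039]
```

View pics/w1.png

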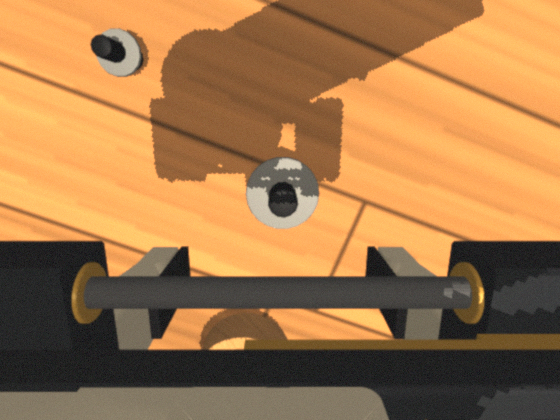

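The wrist view shows the large stopper's flange centred at about (282.5,193), with its knob between the fingers. The small stopper is at (120,50), well clear.

Run:
```python
from h import *
a=np.load('s1.npy');s={'tcp_pos':a[:3],'tool_rot':a[3:]}
p=atz('wrist',282.5,193,.042,s);print(p,atz('wrist',283,206,.078,s))
s=r.get_state();print(s['tcp_pos'],s['wrist_force'])
R=Ro.from_euler('xyz',s['tool_rot']).as_matrix()
for t in ([p[0],p[1],.0465],[.517,.278,.0465]): print(R.T@(np.array(t)-s['tcp_pos'])*100)
```

```text
[0.5152 0.2794 0.042 ] [0.5184 0.2806 0.078 ]
[0.518  0.2755 0.2012] [-1.0675  0.5913  0.0617]
[-0.1293 15.4673  0.458 ]
[-0.0154 15.4673  0.2602]
```

Request:
{"api": "servo_tool", "payload": {
  "commands": "0 3 0.35 0 0 0 8.76; 0 6 0.35 0 0 0 8.76; 0 9 0.35 0 0 0 8.76; 0 11 0.35 0 0 0 8.76; 0 13 0.35 0 0 0 8.76; 0 14.5 0.35 0 0 0 8.76; 0 15.4 0.35 0 0 0 8.76; 0 15.4 0.35 0 0 0 8.76; 0 15.4 0.35 0 0 0 8.76; 0 15.4 0.35 0 0 0 8.76"
}}

```text
time: 3.53
tcp_pos: [0.5174, 0.2799, 0.0478]
tool_rot: [-1.57, -0.002, 0.363]
wrist_force: [0.2, 0.1, 0.4]
grip_width: 1.002
```

Run:
```python
from h import *
import cv2
s=r.get_state();print(s['time'],s['tcp_pos'],s['wrist_force'])
A=[]
for n,x,y in (('side',200,130),('scene',340,190)):
    im=r.snapshot(n)[:,:,::-1];A.append(cv2.resize(im[y:y+125,x:x+125],None,fx=3.2,fy=3.2,interpolation=2))
cv2.imwrite('pics/g1.png',cv2.convertScaleAbs(np.hstack(A),alpha=1.5,beta=15))
```

```text
3.5333 [0.5174 0.2799 0.0478] [0.1874 0.1334 0.3753]
```

View pics/g1.png

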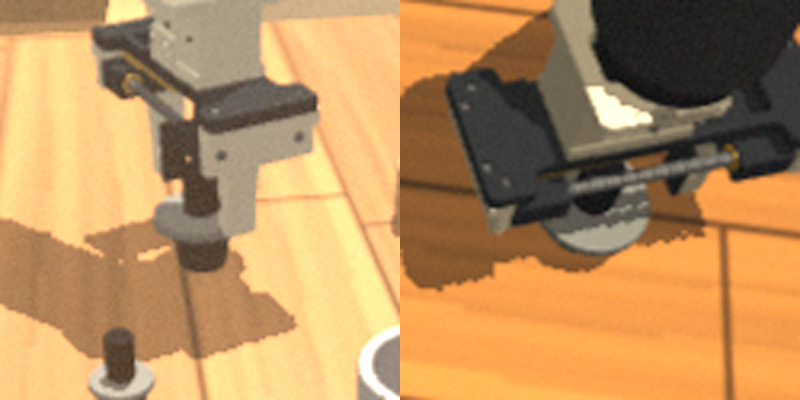

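The fingers straddle the knob just above the flange, with no contact force. Closing now.

Request:
{"api": "servo_tool", "payload": {
  "commands": "0 0 0 0 0 0 5; 0 0 0 0 0 0 3.5; 0 0 0 0 0 0 2.8; 0 0 0 0 0 0 2.2; 0 0 0 0 0 0 1.5; 0 0 0 0 0 0 1; 0 0 0 0 0 0 1; 0 0 0 0 0 0 1; 0 0 0 0 0 0 1; 0 0 0 0 0 0 1"
}}

```text
time: 4.47
tcp_pos: [0.5166, 0.2796, 0.0464]
tool_rot: [-1.571, 0.0, 0.363]
wrist_force: [-0.2, -0.6, -0.2]
grip_width: 0.303
```

Request:
{"api": "servo_tool", "payload": {
  "commands": "0 -0.7 0 0 0 0 1; 0 -2 0 0 0 0 1; 0 -4 0 0 0 0 1; 0 -6.5 0 0 0 0 1; 0 -9 0 0 0 0 1; 0 -12 0 0 0 0 1; 0 -15 0 0 0 0 1; 0 -18 0 0 0 0 1; 0 -20.5 0 0 0 0 1; 0 -22 0 0 0 0 1; 0 -22 0 0 0 0 1; 0 -22 0 0 0 0 1"
}}

```text
time: 5.47
tcp_pos: [0.5166, 0.2797, 0.2675]
tool_rot: [-1.57, -0.002, 0.363]
wrist_force: [-0.0, 0.3, -2.0]
grip_width: 0.286
```

Request:
{"api": "servo_tool", "payload": {
  "commands": "-0.3 0 -1.5 0 0 0 1; -0.9 0 -4.5 0 0 0 1; -1.6 0 -8 0 0 0 1; -2.4 0 -12 0 0 0 1; -3.2 0 -16 0 0 0 1; -4 0 -20 0 0 0 1; -4.8 0 -24 0 0 0 1; -5.6 0 -28 0 0 0 1; -6.2 0 -31 0 0 0 1; -6.7 0 -33.5 0 0 0 1; -7 0 -35 0 0 0 1; -7 0 -35 0 0 0 1"
}}

```text
time: 6.47
tcp_pos: [0.5744, -0.0758, 0.2646]
tool_rot: [-1.57, 0.003, 0.36]
wrist_force: [-0.2, 0.5, -0.8]
grip_width: 0.292
```

Run:
```python
from h import *
import cv2
s=r.get_state();print(s['time'],s['tcp_pos'],s['tool_rot'],s['wrist_force'],s['grip_width'])
np.save('s2.npy',np.r_[s['tcp_pos'],s['tool_rot']])
for n in('wrist','side','scene'):
    im=r.snapshot(n)[:,:,::-1];cv2.imwrite(f'pics/{n}2.png',cv2.convertScaleAbs(im,alpha=1.4,beta=15))
```

```text
6.4667 [ 0.5744 -0.0758  0.2646] [-1.5703  0.0034  0.3595] [-0.2153  0.5252 -0.8414] 0.2924953130361898
```

View pics/wrist2.png

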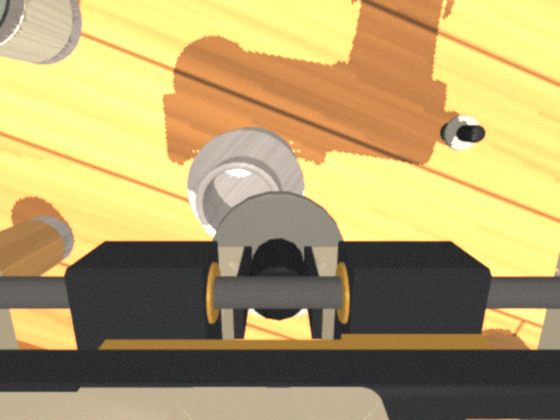

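View pics/side2.png

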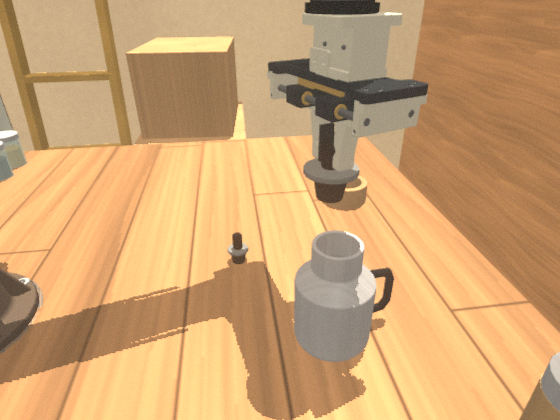

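View pics/scene2.png

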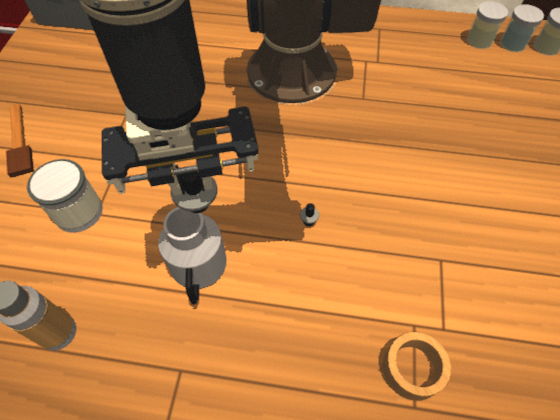

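Request:
{"api": "servo_tool", "payload": {
  "commands": "-0.2 1 -1 0 0 0 1; -0.4 2 -2.2 0 0 0 1; -0.5 2.7 -3 0 0 0 1; -0.5 3 -3.15 0 0 0 1; -0.5 3 -3.15 0 0 0 1; -0.5 3 -3.15 0 0 0 1; -0.5 3 -3.15 0 0 0 1"
}}

```text
time: 7.2
tcp_pos: [0.5821, -0.1036, 0.2367]
tool_rot: [-1.571, -0.0, 0.363]
wrist_force: [0.9, 0.5, -0.8]
grip_width: 0.291
```

Run:
```python
from h import *
import cv2
s=r.get_state();print(s['time'],s['tcp_pos'],s['tool_rot'],s['wrist_force'],s['grip_width'])
A=[]
for n,x,y in (('side',280,150),('scene',130,150)):
    im=r.snapshot(n)[:,:,::-1];A.append(cv2.resize(im[y:y+150,x:x+100],None,fx=4,fy=4,interpolation=2))
cv2.imwrite('pics/p3.png',cv2.convertScaleAbs(np.hstack(A),alpha=1.7,beta=20))
```

```text
7.2 [ 0.5821 -0.1036  0.2367] [-1.571  -0.0003  0.3629] [ 0.897   0.4623 -0.777 ] 0.2905439300790174
```

View pics/p3.png

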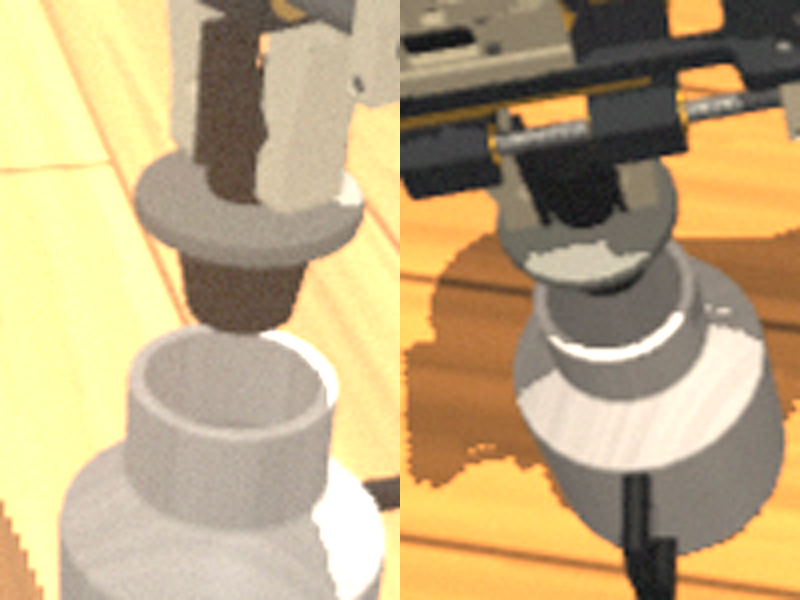

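Run:
```python
from h import *
z=.2282
print(atz('scene',176.4,201.1,z),atz('side',341.7,201.1,z),tri([ray('scene',176.4,201.1),ray('side',341.7,201.1)]))
print(atz('side',340.1,150+(333-27)/4,.1902))
print(r.get_state()['tcp_pos'])
```

```text
[ 0.58   -0.1042  0.2282] [ 0.5814 -0.1079  0.2282] [ 0.581  -0.105   0.2274]
[ 0.5827 -0.1057  0.1902]
[ 0.5821 -0.1034  0.237 ]
```

Triangulated the same way, the flange (0.581, -0.105) and the mouth (0.581, -0.106) line up to about 1 mm, and the plug is upright. Lowering it.

Request:
{"api": "servo_tool", "payload": {
  "commands": "0 0.5 -0.1 0 0 0 1; 0 1.3 -0.1 0 0 0 1; 0 2.1 -0.1 0 0 0 1; 0 2.9 -0.1 0 0 0 1; 0 3.7 -0.1 0 0 0 1; 0 4.4 -0.1 0 0 0 1; 0 5 -0.1 0 0 0 1; 0 5.3 -0.1 0 0 0 1; 0 5.4 -0.1 0 0 0 1; 0 5.4 -0.1 0 0 0 1; 0 5.4 -0.1 0 0 0 1"
}}

```text
time: 8.22
tcp_pos: [0.5825, -0.1047, 0.1828]
tool_rot: [-1.571, -0.0, 0.363]
wrist_force: [0.2, 0.1, -1.1]
grip_width: 0.284
```

Run:
```python
from h import *
import cv2
s=r.get_state();print(s['time'],s['tcp_pos'],s['tool_rot'],s['wrist_force'],s['grip_width'])
A=[]
for n,x,y in (('side',280,150),('scene',130,150)):
    im=r.snapshot(n)[:,:,::-1];A.append(cv2.resize(im[y:y+150,x:x+100],None,fx=4,fy=4,interpolation=2))
cv2.imwrite('pics/p4.png',cv2.convertScaleAbs(np.hstack(A),alpha=1.7,beta=20))
```

```text
8.2167 [ 0.5825 -0.1047  0.1828] [-1.571  -0.0005  0.3629] [ 0.2352  0.0574 -1.1385] 0.28367897421172156
```

View pics/p4.png

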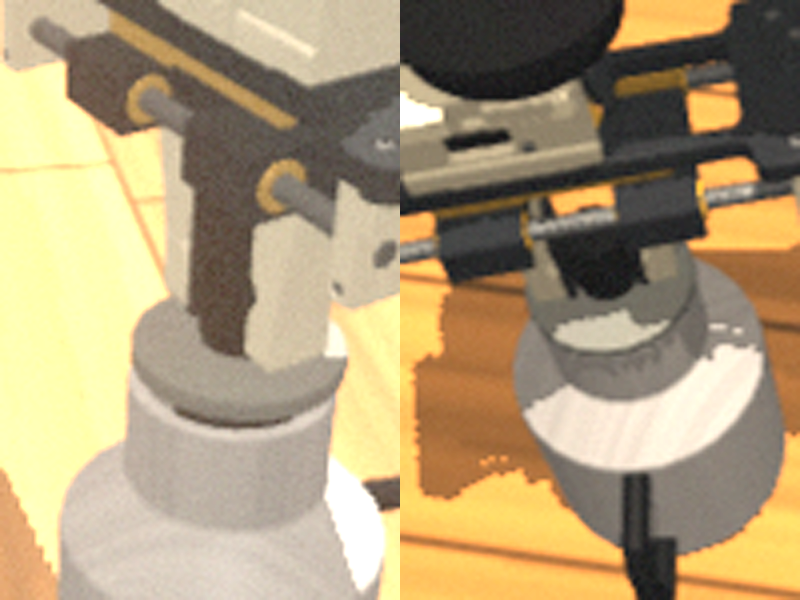

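The plug is in the neck with a small gap left under the flange. The flange sits about 2 mm off in x, so I'll correct that and lower gently to contact.

Request:
{"api": "servo_tool", "payload": {
  "commands": "-0.15 0 0.1 0 0 0 1; -0.15 0.1 0.1 0 0 0 1; -0.15 0.2 0.1 0 0 0 1; -0.15 0.3 0.1 0 0 0 1; -0.15 0.4 0.1 0 0 0 1; -0.15 0.4 0.1 0 0 0 1; -0.15 0.4 0.1 0 0 0 1"
}}

```text
time: 8.9
tcp_pos: [0.5804, -0.1042, 0.1784]
tool_rot: [-1.571, 0.0, 0.363]
wrist_force: [-0.2, -0.6, -0.5]
grip_width: 0.29
```

Request:
{"api": "servo_tool", "payload": {
  "commands": "0 0.05 0 0 0 0 1; 0 0.1 0 0 0 0 1; 0 0.1 0 0 0 0 1; 0 0.1 0 0 0 0 1"
}}

```text
time: 9.23
tcp_pos: [0.5805, -0.1043, 0.1775]
tool_rot: [-1.571, 0.0, 0.363]
wrist_force: [-0.2, 0.3, -1.6]
grip_width: 0.286
```

Request:
{"api": "servo_tool", "payload": {
  "commands": "0 0.05 0 0 0 0 1; 0 0.1 0 0 0 0 1; 0 0.1 0 0 0 0 1; 0 0.1 0 0 0 0 1"
}}

```text
time: 9.57
tcp_pos: [0.5805, -0.1043, 0.1773]
tool_rot: [-1.571, -0.001, 0.363]
wrist_force: [-2.7, 1.4, 5.1]
grip_width: 0.292
```

Run:
```python
from h import *
import cv2
s=r.get_state();print(s['time'],s['tcp_pos'],s['tool_rot'],s['wrist_force'],s['grip_width'])
A=[]
for n,x,y in (('side',280,150),('scene',130,150)):
    im=r.snapshot(n)[:,:,::-1];A.append(cv2.resize(im[y:y+150,x:x+100],None,fx=4,fy=4,interpolation=2))
cv2.imwrite('pics/p5.png',cv2.convertScaleAbs(np.hstack(A),alpha=1.7,beta=20))
```

```text
9.5667 [ 0.5805 -0.1043  0.1773] [-1.5712 -0.0006  0.3631] [-2.6803  1.3552  5.0742] 0.2916397444332467
```

View pics/p5.png

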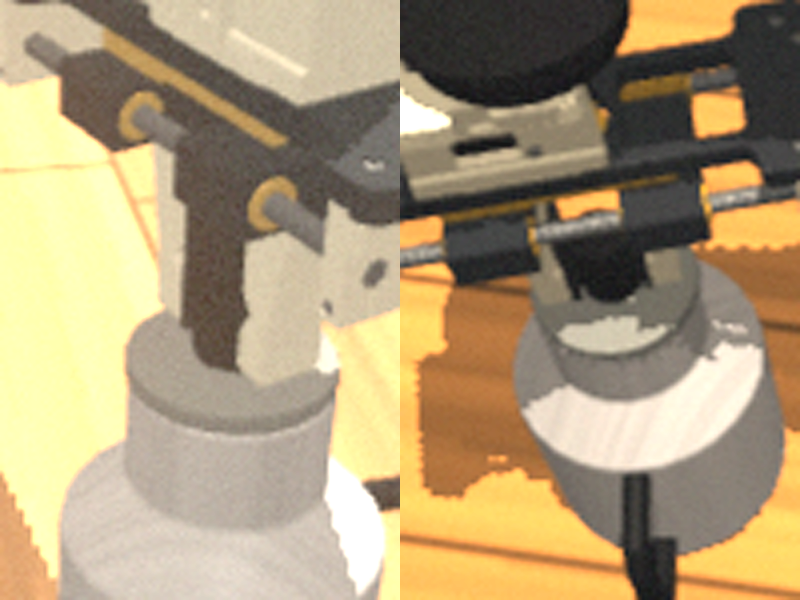

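The flange is on the rim with a light contact force of about 5 N, and no gap shows. Releasing, then withdrawing straight up.

Request:
{"api": "servo_tool", "payload": {
  "commands": "0 -0.05 0 0 0 0 1; 0 -0.05 0 0 0 0 2.8; 0 -0.05 0 0 0 0 3.2; 0 -0.05 0 0 0 0 4; 0 -0.05 0 0 0 0 5; 0 -0.05 0 0 0 0 6; 0 -0.05 0 0 0 0 6; 0 -0.05 0 0 0 0 6; 0 -0.05 0 0 0 0 6"
}}

```text
time: 10.42
tcp_pos: [0.5804, -0.1042, 0.1769]
tool_rot: [-1.571, 0.0, 0.363]
wrist_force: [0.1, -0.4, -0.1]
grip_width: 0.676
```

Request:
{"api": "servo_tool", "payload": {
  "commands": "0 -0.5 0 0 0 0 6; 0 -1.5 0 0 0 0 6; 0 -3 0 0 0 0 6; 0 -5 0 0 0 0 6; 0 -7.5 0 0 0 0 6; 0 -10 0 0 0 0 6; 0 -12 0 0 0 0 6; 0 -13 0 0 0 0 6; 0 -13 0 0 0 0 6; 0 -13 0 0 0 0 6"
}}

```text
time: 11.25
tcp_pos: [0.5803, -0.1041, 0.3071]
tool_rot: [-1.57, -0.001, 0.363]
wrist_force: [0.1, -0.8, -0.9]
grip_width: 0.687
```

Run:
```python
from h import *
import cv2
s=r.get_state();print(s['time'],s['tcp_pos'],s['wrist_force'],s['grip_width'])
np.save('s6.npy',np.r_[s['tcp_pos'],s['tool_rot']])
A=[]
for n,x,y in (('side',225,180),('scene',130,150)):
    im=r.snapshot(n)[:,:,::-1];cv2.imwrite(f'pics/{n}6.png',im);A.append(cv2.resize(im[y:y+150,x:x+200],None,fx=2,fy=4,interpolation=2) if 0 else cv2.resize(im[y:y+150,x+(75 if n=="side" else 0):][:,:100],None,fx=4,fy=4,interpolation=2))
cv2.imwrite('pics/p6.png',cv2.convertScaleAbs(np.hstack(A),alpha=1.7,beta=20))
im=r.snapshot('wrist')[:,:,::-1];cv2.imwrite('pics/w6.png',cv2.convertScaleAbs(im,alpha=1.3,beta=15))
```

```text
11.25 [ 0.5803 -0.1041  0.3071] [ 0.0657 -0.8353 -0.8988] 0.6873879533178646
```

View pics/p6.png

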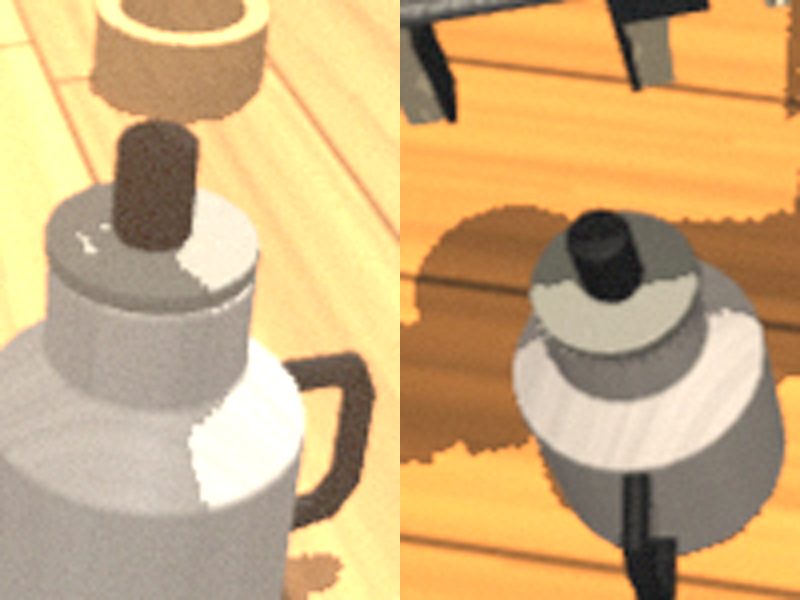

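View pics/w6.png

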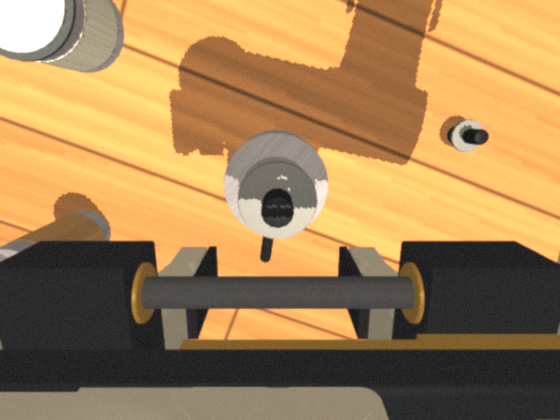

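View pics/side6.png

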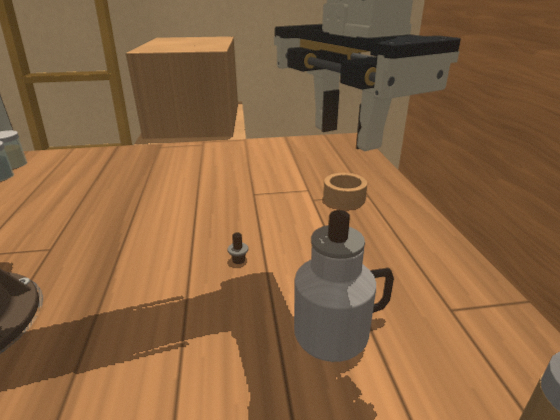

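The stopper is home in both views: flange flush on the rim and level, knob upright at about (339,225) in the side image. The jug hasn't moved, the small stopper is still at (238,250), and the gripper is clear.

```bash
python3 -c "
from station import r
print(r.get_state()['time'],r.close_job())"
```

```text
the job is handed in; nothing more can be done
11.4 None
```

I put the larger stopper into the jug's neck and handed the job in at 11.4 s, well inside the 43 s limit.

- **What I did:** I gripped the stopper by its knob and carried it over the jug. I lowered it point-down until it touched the rim with about 5 N, after a sideways correction of about 2 mm partway down. Only then did I let go and withdraw straight up.
- **Last checks:** The side, scene and wrist pictures show the flange level on the rim with no visible gap. The jug is upright where it was, the small stopper hasn't moved, and the gripper is about 6 cm above the knob, touching nothing.
- **Disagreements:** The side and scene cameras differed by 4–5 mm in y on the jug mouth and the large stopper, and the wrist camera by 1–2 mm on the stopper. I lined up the stopper and jug from the same pair of cameras, so this did not affect the fit. No check failed.

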